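Wedge up one side of the dry-block heater and hold it

TASK

The rubber feet on the right-hand side of the dry-block heater (its -y side, with the heater's sloped control panel facing you) need changing while it goes on incubating samples. Take the loose nylon levelling wedge, lay it flat on the bench and push it squarely, thin end first, under the middle of that side between the two feet until both right-hand feet are just clear of the bench, a few millimetres and no more; lift it with the wedge alone, without leaning on the heater or shoving it along the bench, and leave the other lab things where they are. Finish with the wedge still gripped and held in place, the heater resting on it.

Things in the scene. Friction and masses are not known exactly. Their poses are not given: they have to be found in the camera images.
- heater: Loose beige dry-block heater, 1.1 to 1.8 kg, 200 mm deep (x), 170 mm wide (y), housing 88 mm high; sloped control panel with display faces -x; blue-capped tubes on top reach 131 mm. Origin: centre of footprint at bench level; x to its back, y to its left. Flat underside 8 mm above the bench on four rubber feet 18 mm across at x = +/-80, y = +/-70 mm (friction 0.9), nothing else beneath.
- right_edge (a point): Middle of the lower edge of the heater's right (-y) side: heater frame (0, -85, 8) mm. The wedge goes in under here, along the heater's +y.
- front_right_foot (a point): Centre of the underside of the front right foot, heater frame (-80, -70, 0) mm; on the bench its height is 0.
- rear_right_foot (a point): Centre of the underside of the rear right foot, heater frame (80, -70, 0) mm; on the bench its height is 0.
- wedge: Loose off-white hard nylon levelling wedge, 160 mm long, 40 mm wide, 120 g, flat on the bench right of the heater. Origin: centre of its flat underside; x runs along it to the thin end. Ramp rises evenly from 3 mm at the thin end (x = 80) to 23 mm at x = -35 mm; behind it a square heel block, x = -80 to -35 mm, 40 mm wide, 32 mm high, to grip across its width.
- wedge_tip (a point): Middle of the wedge's thin end, at the underside: wedge frame (80, 0, 0) mm. The ramp meets the heater's edge when the thin end is 29 mm under it; each further mm of lift at the edge takes 5.75 mm of push (for the feet about 6.4 mm). The nylon is slippery (friction about 0.3): 3 to 9 N push it in.
- wedge_heel (a point): Centre of the wedge's heel block: wedge frame (-57.5, 0, 16) mm.
- tube_rack: Bystander: clear plastic tube rack, 60 x 150 mm, with blue-capped tubes up to 102 mm high; origin at the centre of its underside.
- petri_dish: Bystander: clear petri dish, 90 mm across, 15 mm high; origin at the centre of its underside.
- test_cassette: Bystander: flat white test cassette, 70 x 21 x 5 mm; origin at the centre of its underside.
- tip_box: Bystander: white pipette-tip box, 80 x 120 mm, about 60 mm high; origin at the centre of its underside.
- table: The black laboratory bench, its flat top at height 0.
There are look-alikes about, which are no part of the job. There is more than one size of the wedge; the job needs the smallest.

How it is judged:
By the outcome, as a careful person would: the job done as asked, in the order asked, and still so for the second after the job is handed in, while the arm keeps its last pose, push and grip.
It also fails if it takes over 40 s, if anything falls off the work surface, if the arm or the gripper's body presses on something with over 40 N, if the wrist force passes 120 N, or if a joint passes its speed limit or range.

ROBOT

A 6-joint arm with a two-finger parallel gripper is mounted at the origin on the work surface. World frame = base frame: x ahead of the robot, y to its left, z up, the work surface at z = 0. Lengths are in m, angles in rad, forces in N, time in s.
With the tool pointing down it reaches from about 0.325 to 0.875 m from the base axis. Payload 4.4 kg.
Tool frame: the origin (TCP) lies midway between the tips of the shut fingers; the grasp point (between the pads) lies 19 mm behind it; z points along the fingers, y is the line along which they close (so a half turn about z gives the same grasp; the last joint's range is limited). The gripper opens to 85 mm and grips with 20 to 120 N. Pads are 22 mm wide; open, the fingers measure 114 mm over their backs; the gripper's body (76 mm by 85 mm) begins 54 mm behind the grasp point. The pads swing forward as they close: fully open they stand 13 mm farther back than shut.
Start: joints at [-1.353, 0.207, 1.542, -0, 1.393, -0.15], TCP at [0.207, -0.537, 0.231] pointing down, gripper open.
Joint ranges: [-2.73, 2.73], [-0.86, 2.22], [0.23, 2.46], [-1.11, 4.25], [0.08, 2.63], [-2.82, 2.82]. Speed limits (rad/s): [2.79, 2.79, 3.14, 3.14, 3.14, 3.14].

INTERFACE

Orientations are given as a unit quaternion [w, x, y, z].
In Python, from station import ctrl, snapshot, workorder gives the robot as it stands. The module is installed in compiled form; this text tells all that it offers.
- The arm moves only by the tool drive_tool, never from a script. Its argument "moves" is a list that holds one entry, the list of rows, each a list of 7 numbers: the shift along the world's x, y, z in mm, then the turn, a rotation vector about the world's x, y, z in rad, then the closure, from -1 (fully open) to 1 (shut), so that 0 is half open. A call has 1 to 20 rows; each row is the pose to reach, as a shift and turn from the pose commanded when the call began; what a row does not reach only later rows make up. A row lasts 1/10 s, in which the tool goes at most 50 mm and 8.59 degrees, less where a joint would pass 70% of its speed; a pose out of reach is approached as far as the arm can. A call with a gripper value outside its range is refused whole. The fingers move at their own pace and stop on an object; "newtons" is the grip in N (left out, the last holds). Time passes only in rows, so rows that repeat a pose let the fingers close. It gives the time, the measured TCP pose, the force, the opening and the grip force at its end, in the units of the state.
- ctrl.state(): the state, without advancing time (a new reading comes with each control period).
- snapshot(name): name is "scene" or "top" or "wrist"; returns a dict with "pixels" (384x512x3 uint8, blue, green, red), "z_map" (384x512 float32, m along the optical axis (not along the pixel's ray), 0 where there is no reading), "camera_matrix" (3x3 intrinsics, pixels), "distortion" ([k1, k2, p1, p2, k3] as OpenCV has them; the pictures are not rectified), "world_from_camera" (4x4, takes a point from camera to world coordinates); the wrist camera has in their place "hand_eye" (4x4, takes a point from camera to tool coordinates, whose origin is the TCP and whose axes are the flange's). Camera axes: x right, y up, looking along -z (the intrinsics and any distortion apply to the point x, -y, -z); pixel columns grow to the right and rows downward; lengths in m; the calibration is good to about 2 mm. A picture is of the moment at which its call begins: read the wrist's pose just before it.
- workorder.sign_off(): hands the job in; it is judged then, once.
The state is a dict: "t": time; "joint_pos": joint angles; "joint_velocities": joint speeds; "joint_torque": joint torques, N m; "tool_pos": TCP position; "tool_rot": TCP orientation; "contact_force": force on the tool from outside, world axes, zero at the start; "moment": the same for the moment, N m; "grip_width": finger opening in m; "grip_force": force on a finger pad.
Only numpy, scipy, OpenCV 4.12 (cv2) and the standard library are available. Lean on these libraries where they do the work, as an engineer would, in place of code of your own. Each camera call takes 0.05 s, during which the arm holds its last target. There are 200 camera calls.

## Working session

There is one attempt and no reset: what is moved stays moved. The work goes in short steps, Python scripts to look and compute and a tool call to move; the robot and the scene stay as the last step left them, time stands still between calls to the robot, and variables do not carry over. Pictures are saved under pics/ and viewed, at most 10 in all, crops included, and the job is handed in when it is done.

Besides the shell and the picture viewer there is one more tool, called after "Call:" as a command line: name --argument value ..., lists and objects as JSON in quotes. drive_tool: Moves the arm, as the interface text tells. Its arguments: {"type":"object","properties":{"moves":{"type":"array","items":{"type":"array","items":{"type":"array","items":{"type":"number"}}}},"newtons":{"type":"number"}},"required":["moves"]}

```bash
mkdir -p pics; cat > h.py <<'E'
import numpy as np, cv2, pickle
from station import ctrl, snapshot, workorder
def take(n,tag):
    st=ctrl.state(); s=snapshot(n)
    if 'hand_eye' in s:
        from scipy.spatial.transform import Rotation as R
        w,x,y,z=st['tool_rot']; T=np.eye(4); T[:3,:3]=R.from_quat([x,y,z,w]).as_matrix(); T[:3,3]=st['tool_pos']
        s['world_from_camera']=T@np.array(s['hand_eye'])
    cv2.imwrite(f'pics/{tag}.png',s['pixels']); pickle.dump(s,open(f'{tag}.pkl','wb')); return s
def load(tag): return pickle.load(open(f'{tag}.pkl','rb'))
def rays(s,px):
    p=cv2.undistortPoints(np.array(px,float).reshape(-1,1,2),np.array(s['camera_matrix']),np.array(s['distortion'])).reshape(-1,2)
    d=np.c_[p[:,0],-p[:,1],-np.ones(len(p))]; M=np.array(s['world_from_camera']); return M[:3,3],d@M[:3,:3].T
def onplane(s,px,z):
    o,d=rays(s,px); return o+d*((z-o[2])/d[:,2])[:,None]
def bydepth(s,px):
    o,d=rays(s,px); zz=np.array([s['z_map'][int(v),int(u)] for u,v in px]); return o+d*zz[:,None]
E
python3 - <<'E'
from h import *
print(ctrl.state())
a=take('scene','scene0');b=take('top','top0')
for s in(a,b): print(s['world_from_camera'],s['camera_matrix'],s['distortion'])
E
```

```text
{'t': 0.0, 'joint_pos': array([-1.35354073e+00,  2.07456601e-01,  1.54299496e+00, -4.81407193e-05,
        1.39347325e+00, -1.50493528e-01]), 'joint_velocities': array([-6.64644974e-05,  4.11896654e-04,  5.30137566e-05, -6.96789225e-04,
       -1.72331160e-03,  1.87846920e-04]), 'joint_torque': array([-4.69974184e-04, -3.83030391e+01, -2.91595262e+01, -1.71966162e-04,
        1.04944265e-02, -8.28201763e-06]), 'tool_pos': array([ 0.20653238, -0.53580161,  0.23008553]), 'tool_rot': array([-1.16463627e-03,  9.83141198e-01,  1.82844261e-01, -6.25923694e-05]), 'contact_force': array([-0.4698535 ,  0.25946239,  0.62768673]), 'moment': array([-0.01332236, -0.00903087, -0.03010855]), 'grip_force': 0.0, 'grip_width': 0.08534959536157466}
[[-0.74350055 -0.49096375  0.45405014  1.16960277]
 [ 0.66870449 -0.55234853  0.4977403   0.50479007]
 [ 0.00642148  0.67369555  0.7389811   1.0632556 ]
 [ 0.          0.          0.          1.        ]] [[457.34935424   0.         249.47756271]
 [  0.         457.34935424 195.83636393]
 [  0.           0.           1.        ]] [-0.06309352  0.          0.          0.          0.        ]
[[-0.01874196  0.99766827 -0.06562587  0.46024023]
 [-0.99973043 -0.01780011  0.01490734 -0.16555669]
 [ 0.01370443  0.06588757  0.99773294  1.00933887]
 [ 0.          0.          0.          1.        ]] [[363.62817232   0.         254.25980335]
 [  0.         363.62817232 196.65291312]
 [  0.           0.           1.        ]] [-0.04403662  0.          0.          0.          0.        ]
```

View pics/top0.png

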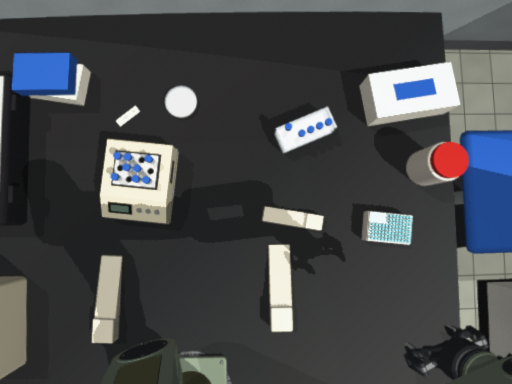

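View pics/scene0.png

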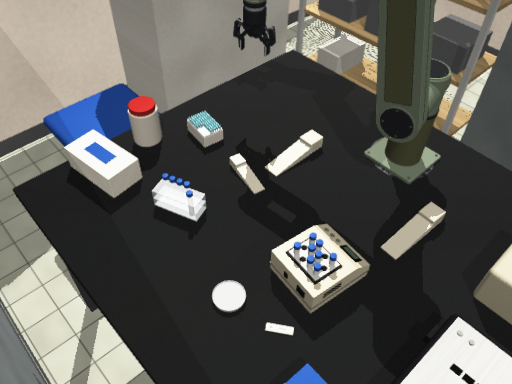

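Top view: the heater is at px (140,180), with its panel facing down the picture (-x) and its right side at column ~172. There are three wedges: (293,218), (280,288) and (108,300). The one at (293,218) looks smallest, with its thin end towards the heater. There is also a dark rectangle at (225,212) that needs checking. I'll measure all of these and enlarge the crop.

```bash
cat > m.py <<'E'
from h import *
s=load('top0'); g=s['pixels']
P=lambda l: np.round(bydepth(s,l)*1000,1)
bright=(g.min(2)>90).astype(np.uint8)
n,L,st,c=cv2.connectedComponentsWithStats(bright)
for i in range(1,n):
    if st[i,4]<150: continue
    m=np.argwhere(L==i)[:,::-1]; q=bydepth(s,m)
    r=cv2.minAreaRect(onplane(s,m,0.012)[:,:2].astype(np.float32)*1000)
    print(st[i],np.round(r[0]),np.round(r[1]),round(r[2],1),'zmax',np.round(np.percentile(q[:,2],[2,50,98])*1000))
print('dark',P([(225,212),(212,212),(240,212),(225,200),(225,225),(200,212)]), g[212,225],g[200,225],g[212,200])
cv2.imwrite('pics/crop0.png',cv2.resize(g[130:345,80:350],None,fx=2.9,fy=2.7,interpolation=cv2.INTER_CUBIC))
E
python3 m.py
```

```text
[   0    0  512   35 7211] [1054. -203.] [1516.  113.] 89.4 zmax [-526. -387. -323.]
[ 360   49  152   95 9086] [ 807. -716.] [459. 278.] 89.8 zmax [-759. -744.   87.]
[ 30  64  61  42 768] [864. 363.] [159. 118.] 79.8 zmax [ 0. 34. 57.]
[  0  76   4  90 220] [756. 531.] [258.   9.] 2.4 zmax [103. 108. 112.]
[164  85  33  33 836] [798.  21.] [92. 90.] 43.9 zmax [-1. 14. 18.]
[116 105  24  22 233] [760. 170.] [26. 73.] 37.4 zmax [-2.  4.  8.]
[ 275  106   62   47 1462] [ 712. -327.] [ 77. 172.] 22.0 zmax [ -2.  63. 102.]
[ 100  139   78   85 4723] [576. 140.] [203. 218.] 83.2 zmax [ 20.  87. 122.]
[407 142  52  44 947] [ 601. -676.] [113. 133.] 19.8 zmax [  1.  86. 131.]
[262 206  62  25 935] [ 465. -285.] [166.  43.] 79.5 zmax [-1. 16. 34.]
[ 362  211   51   34 1478] [ 434. -547.] [137.  85.] 83.2 zmax [-0. 50. 61.]
[ 268  244   25   88 1931] [ 278. -246.] [236.  61.] 0.8 zmax [-1. 23. 47.]
[ 457  247   55   83 2403] [ 259. -816.] [158. 226.] 86.9 zmax [-759. -750.   -2.]
[  91  255   31   89 1888] [255. 226.] [ 63. 240.] 81.9 zmax [ 1. 24. 48.]
[   0  280   26   99 2305] [175. 487.] [266.  71.] 0.1 zmax [ 14.  70. 117.]
[ 488  282   24   75 1646] [ 172. -858.] [ 68. 205.] 87.6 zmax [-664. -588. -514.]
[180 357  51  27 890] [ 61. -39.] [135.  69.] 88.9 zmax [ 4. 12. 16.]
dark [[ 4.854e+02 -9.880e+01  4.000e-01]
 [ 4.862e+02 -6.240e+01 -3.100e+00]
 [ 4.847e+02 -1.403e+02 -1.600e+00]
 [ 5.188e+02 -9.920e+01 -4.000e-01]
 [ 4.495e+02 -9.830e+01  8.000e-01]
 [ 4.867e+02 -2.970e+01  1.500e+00]] [47 46 45] [33 32 31] [33 32 31]
```

View pics/crop0.png

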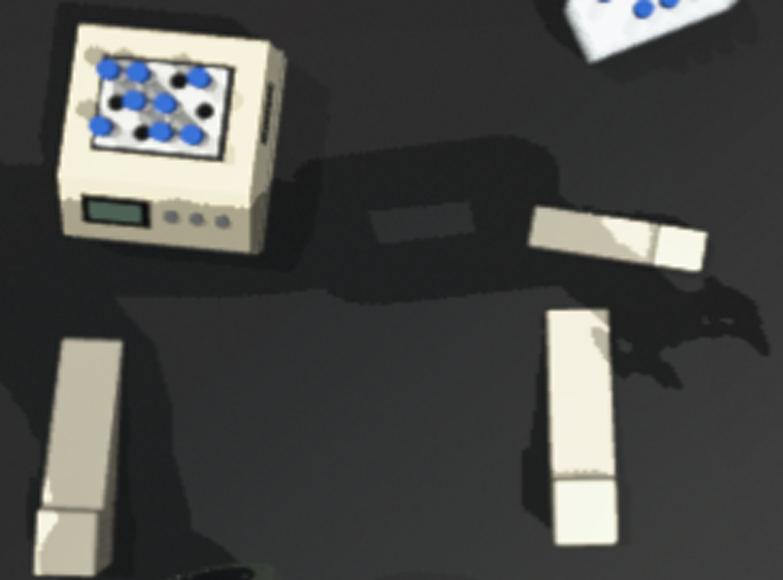

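The crop confirms it. The wedge at (293,218) measures 166x43 mm and is 34 mm high, so it is the small one. The other two measure ~236x61 mm and 47 mm high, so they are look-alikes. The dark rectangle at (225,212) is just a lit gap in the shadows at z≈0. Next I'll get accurate poses for the heater and wedge.

```bash
cat > pose.py <<'E'
from h import *
def comp(s,box):
    m=(s['pixels'].min(2)>70).astype(np.uint8); m[:]*=0
    u0,v0,u1,v1=box
    V,U=np.mgrid[v0:v1,u0:u1]; px=np.c_[U.ravel(),V.ravel()]; return px,bydepth(s,px)
def rect(q): 
    r=cv2.minAreaRect((q[:,:2]*1000).astype(np.float32)); return [np.round(x,1) for x in r], np.round(cv2.boxPoints(r),1).tolist()
def sidefit(q): # 2D line fit
    vx,vy,x,y=cv2.fitLine((q[:,:2]*1000).astype(np.float32),cv2.DIST_HUBER,0,.01,.01).ravel(); return np.round([vx,vy,x,y],3), round(np.degrees(np.arctan2(vy,vx)),2)
if __name__=='__main__':
    for tag,box in(('top0',(95,130,190,235)),('scene0',(260,215,380,315))):
        s=load(tag); px,q=comp(s,box); ok=(q[:,2]>.08)&(q[:,2]<.094)
        m=np.zeros(s['z_map'].shape,np.uint8); m[px[ok][:,1],px[ok][:,0]]=1
        c=max(cv2.findContours(m,0,1)[0],key=cv2.contourArea).reshape(-1,2)
        print(tag,'top face',rect(onplane(s,c,.088)))
        b=(q[:,2]>.012)&(q[:,2]<.075)
        print(' wallpts',b.sum(),np.round(q[b].mean(0)*1000))
        if tag=='top0':
            w=b&(px[:,0]>150)&(px[:,1]<190); print(' right wall',sidefit(q[w]),w.sum())
    for tag,box in(('top0',(255,200,330,235)),('scene0',(222,148,270,197))):
        s=load(tag); px,q=comp(s,box); 
        col=s['pixels'][px[:,1],px[:,0]].min(1)>90
        t=col&(q[:,2]>.027)
        m=np.zeros(s['z_map'].shape,np.uint8); m[px[col][:,1],px[col][:,0]]=1
        c=max(cv2.findContours(m,0,1)[0],key=cv2.contourArea).reshape(-1,2)
        ap=cv2.approxPolyDP(c.reshape(-1,1,2),2.5,True).reshape(-1,2)
        print(tag,'heel',rect(q[t]),'\n outline z0',[(p.tolist(),np.round(onplane(s,[p],0)[0,:2]*1000).tolist(),np.round(onplane(s,[p],.032)[0,:2]*1000).tolist()) for p in ap])
        print(' all',rect(q[col]))
E
python3 pose.py
```

```text
top0 top face ([array([583.6, 121.8]), array([172. , 169.6]), np.float64(83.1)], [[489.1000061035156, 46.599998474121094], [657.5, 26.299999237060547], [678.0999755859375, 197.0], [509.70001220703125, 217.3000030517578]])
 wallpts 1117 [509. 100.  58.]
 right wall (array([ 9.93000e-01, -1.17000e-01,  6.06053e+02,  3.44390e+01],
      dtype=float32), np.float32(-6.73)) 223
scene0 top face ([array([587.7, 123. ]), array([175.2, 167.4]), np.float64(83.7)], [[494.79998779296875, 45.099998474121094], [661.2000122070312, 26.700000762939453], [680.5, 200.8000030517578], [514.0999755859375, 219.1999969482422]])
 wallpts 1479 [597. 154.  49.]
top0 heel ([array([ 466.3, -265.3]), array([195.7,  40.8]), np.float64(81.7)], [[431.8999938964844, -359.20001220703125], [472.29998779296875, -365.1000061035156], [500.6000061035156, -171.5], [460.20001220703125, -165.60000610351562]]) 
 outline z0 [([264, 207], [497.0, -207.0], [496.0, -206.0]), ([264, 221], [459.0, -206.0], [459.0, -205.0]), ([321, 229], [433.0, -364.0], [434.0, -358.0]), ([322, 215], [472.0, -368.0], [472.0, -362.0])]
 all ([array([ 
[... 178 characters left out ...]
482422], [460.20001220703125, -165.60000610351562]])
scene0 heel ([array([794.1,  79.6]), array([1133.3,   52. ]), np.float64(51.2)], [[418.5, -345.5], [459.0, -378.1000061035156], [1169.5999755859375, 504.79998779296875], [1129.0999755859375, 537.4000244140625]]) 
 outline z0 [([229, 157], [449.0, -391.0], [470.0, -364.0]), ([254, 193], [497.0, -211.0], [518.0, -189.0]), ([264, 189], [462.0, -203.0], [483.0, -181.0]), ([239, 153], [410.0, -384.0], [433.0, -357.0])]
 all ([array([753.2,  93.4]), array([1163.1,  132.8]), np.float64(51.2)], [[336.8999938964844, -318.0], [440.3999938964844, -401.29998779296875], [1169.5999755859375, 504.79998779296875], [1066.0999755859375, 588.0999755859375]])
```

Call:
drive_tool --moves '[[[25,20,0,0,0,0.1,-1],[60,47,0,0,0,0.24,-1],[95,74,0,0,0,0.38,-1],[130,101,0,0,0,0.52,-1],[165,128,0,0,0,0.66,-1],[200,155,0,0,0,0.8,-1],[230,180,0,0,0,0.94,-1],[249,195,0,0,0,1.04,-1],[249,195,0,0,0,1.04,-1],[249,195,0,0,0,1.04,-1]]]'

```text
t: 1.1
tool_pos: [0.4556, -0.3411, 0.2307]
tool_rot: [-0.001, 0.762, 0.647, -0.0]
contact_force: [-0.3, -0.4, 0.0]
grip_width: 0.0855
grip_force: 0.0
```

```bash
python3 - <<'E'
from h import *
take('wrist','w1'); s=ctrl.state(); print(s['tool_pos'],s['tool_rot'],s['contact_force'],s['joint_pos'],load('w1')['world_from_camera'])
E
```

```text
[ 0.45514208 -0.34167212  0.23079164] [-4.70761193e-04  7.62646839e-01  6.46814857e-01 -3.43396803e-04] [ 0.25746718 -0.46011934  0.07417353] [-7.95645704e-01  1.95309331e-01  1.55598232e+00 -6.27614893e-04
  1.39128937e+00 -6.31538442e-01] [[ 0.98686185  0.15565349  0.04330913  0.46577187]
 [-0.16156301  0.95245137  0.25832882 -0.27611076]
 [-0.00104005 -0.26193201  0.96508577  0.37302631]
 [ 0.          0.          0.          1.        ]]
```

View pics/w1.png

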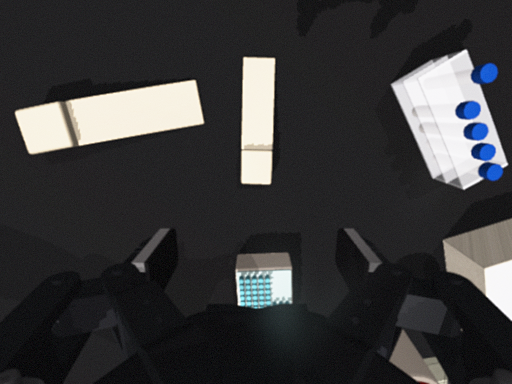

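The wrist view shows the small wedge at cols 241-275, rows 57-184. Its heel, at (257,167), is lined up between the open fingers, and the look-alike is off to the left. I'll measure it from here.

```bash
python3 - <<'E'
from h import *
s=load('w1'); g=s['pixels']
m=(g.min(2)>110).astype(np.uint8); m[:45]=0;m[200:]=0;m[:,:225]=0;m[:,290:]=0
c=max(cv2.findContours(m,0,1)[0],key=cv2.contourArea)
r=cv2.approxPolyDP(c,4,True).reshape(-1,2); print(r.tolist())
q=bydepth(s,np.argwhere(cv2.erode(m,np.ones((5,5))))[:,::-1]); t=q[q[:,2]>.028]; print('heel pts',np.round(t.mean(0)*1000),len(t), np.round(np.percentile(t[:,2],[5,50,95])*1000))
r=np.array(sorted(r.tolist(),key=lambda p:p[1]))
tip=onplane(s,r[:2],.003)*1000; heel=onplane(s,r[-2:],.032)*1000
print('tip',tip.round(),'heel',heel.round())
a=tip.mean(0)[:2];b=heel.mean(0)[:2]; d=a-b; L=np.hypot(*d); print(a,b,L,np.degrees(np.arctan2(d[1],d[0])), 'heel centre',b+d/L*22.5)
E
```

```text
[[244, 57], [241, 182], [268, 184], [274, 58]]
heel pts [ 455. -337.   36.] 862 [30. 32. 33.]
tip [[ 462. -201.    3.]
 [ 499. -209.    3.]] heel [[ 432. -357.   32.]
 [ 466. -365.   32.]]
[ 480.46768837 -205.08764732] [ 449.10415832 -360.76942752] 158.80959575715528 78.60969862687699 heel centre [ 453.54771491 -338.7125736 ]
```

Call:
drive_tool --moves '[[[0,2,-40,0,0,0,-1],[0,2,-85,0,0,0,-1],[0,2,-130,0,0,0,-1],[0,2,-170,0,0,0,-1],[0,2,-200,0,0,0,-1],[0,2,-220,0,0,0,-1],[0,2,-228,0,0,0,-1],[0,2,-228,0,0,0,-1],[0,2,-228,0,0,0,1],[0,2,-228,0,0,0,1],[0,2,-228,0,0,0,1],[0,2,-228,0,0,0,1],[0,2,-228,0,0,0,1],[0,2,-228,0,0,0,1]]]' --newtons 60

```text
t: 2.55
tool_pos: [0.4569, -0.3406, 0.0049]
tool_rot: [0.002, 0.762, 0.647, 0.0]
contact_force: [1.0, -0.2, 5.8]
grip_width: 0.0387
grip_force: 62.5
```

Call:
drive_tool --moves '[[[0,0,4,0,0,0,1],[0,0,8,0,0,0,1],[7,16,8,0,0,0.005,1],[17,43,8,0,0,0.01,1],[28,70,8,0,0,0.015,1],[39,98,8,0,0,0.02,1],[50,126,8,0,0,0.025,1],[60,154,8,0,0,0.03,1],[70,180,8,0,0,0.036,1],[78,200,8,0,0,0.042,1],[84,214,8,0,0,0.047,1],[84,214,8,0,0,0.047,1],[84,214,8,0,0,0.047,1]]]'

```text
t: 3.85
tool_pos: [0.5395, -0.1254, 0.0111]
tool_rot: [-0.0, 0.747, 0.665, -0.0]
contact_force: [0.9, -0.3, -1.6]
grip_width: 0.0392
grip_force: 61.7
```

```bash
python3 - <<'E'
from h import *
s=ctrl.state(); print(s['tool_pos'],s['tool_rot'],s['contact_force'],s['grip_width'])
w=take('wrist','w2'); a=take('scene','scene1'); t=take('top','top1')
k=lambda g:cv2.resize(g,None,fx=1,fy=1)
f=lambda g,x,y:cv2.resize(g[y:y+150,x:x+200],(400,300),interpolation=cv2.INTER_CUBIC)
cv2.imwrite('pics/m1.png',np.vstack([np.hstack([f(t['pixels'],95,120),f(a['pixels'],200,140)]),np.hstack([cv2.resize(w['pixels'],(400,300)),f(w['pixels'],150,0)])]))
E
```

```text
[ 0.53950102 -0.12537541  0.01109074] [-1.01436072e-04  7.46587943e-01  6.65286654e-01 -3.16131997e-04] [ 0.92842233 -0.27144102 -1.61784875] 0.03920196170982198
```

View pics/m1.png

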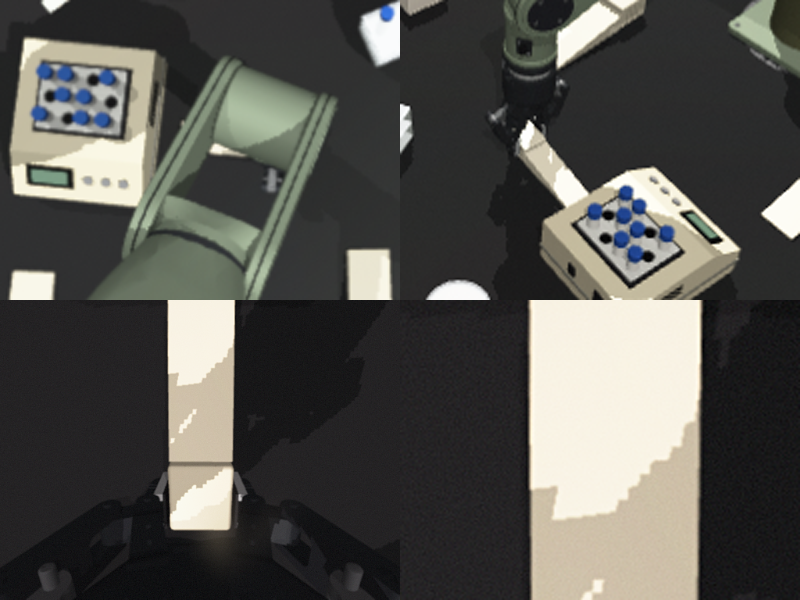

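The wedge is gripped square. In the wrist view it spans cols ~215-300, with the heel at (257,245). The scene view shows it in line with the middle of the heater's right side. Now I'll check its height, pitch and line.

```bash
python3 - <<'E'
from h import *
from scipy.spatial.transform import Rotation
s=load('w2'); g=s['pixels']; m=(g.min(2)>110).astype(np.uint8); m[300:]=0; m[:,:200]=0;m[:,312:]=0
px=np.argwhere(cv2.erode(m,np.ones((7,7))))[:,::-1]; q=bydepth(s,px)*1000
e=np.array([560.,40]);Y=np.array([.117,.993]);X=np.array([.993,-.117])
u=(q[:,:2]-e)@Y; v=(q[:,:2]-e)@X
print('u,v range',u.min(),u.max(),np.percentile(v,[1,50,99]))
for lo,hi in((-195,-160),(-140,-120),(-120,-100),(-100,-80),(-80,-60),(-60,-40)):
    k=(u>lo)&(u<hi); 
    if k.sum()>20: print(lo,hi,k.sum(),'u',u[k].mean().round(1),'z',np.median(q[k,2]).round(1),'vmid',((v[k].max()+v[k].min())/2).round(1))
k=(u<-155); A=np.c_[u[k],v[k],np.ones(k.sum())]; print('heel slope',np.linalg.lstsq(A,q[k,2],rcond=None)[0])
k=(u>-140); A=np.c_[u[k],v[k],np.ones(k.sum())]; print('ramp slope (nom -.174)',np.linalg.lstsq(A,q[k,2],rcond=None)[0])
# heater from new top
t=load('top1'); V,U=np.mgrid[130:235,95:190]; p=np.c_[U.ravel(),V.ravel()]; Q=bydepth(t,p)*1000
ok=(Q[:,2]>12)&(Q[:,2]<75)&(p[:,0]>150)&(p[:,1]<185)&(t['pixels'][p[:,1],p[:,0]].astype(int).max(1)>60)
print('tool uv',(np.array([539.5,-125.4])-e)@Y,(np.array([539.5,-125.4])-e)@X)
E
```

```text
u,v range -187.11100131947202 -47.09677001828288 [-19.67975086  -1.61898013  16.50477722]
-195 -160 3362 u -172.7 z 37.8 vmid -1.6
-140 -120 3126 u -130.0 z 26.3 vmid -1.7
-120 -100 3377 u -109.7 z 22.9 vmid -1.4
-100 -80 3327 u -89.9 z 19.4 vmid -1.6
-80 -60 3445 u -70.0 z 16.0 vmid -1.6
-60 -40 2157 u -53.8 z 13.2 vmid -1.5
heel slope [ 1.46090810e-03 -1.38344611e-03  3.80224196e+01]
ramp slope (nom -.174) [-1.80717143e-01 -3.77627098e-03  3.90889970e+00]
tool uv -166.6407 -1.0046999999999986
```

Call:
drive_tool --moves '[[[1.5,0,-2,0,0,0,1],[1.5,0,-4,0,0,0,1],[1.5,0,-6,0,0,0,1],[1.5,0,-6,0,0,0,1],[1.5,0,-6,0,0,0,1]]]'

```text
t: 4.5
tool_pos: [0.5411, -0.1256, 0.0051]
tool_rot: [-0.0, 0.747, 0.665, -0.0]
contact_force: [-0.5, -0.1, -2.1]
grip_width: 0.0392
grip_force: 61.7
```

Call:
drive_tool --moves '[[[0,0,-0.7,0,0,0,1],[0.6,5,-0.7,0,0,0,1],[1.2,10,-0.7,0,0,0,1],[1.8,15,-0.7,0,0,0,1],[2.3,20,-0.7,0,0,0,1],[2.9,25,-0.7,0,0,0,1],[3.5,30,-0.7,0,0,0,1],[4.1,35,-0.7,0,0,0,1],[4.7,40,-0.7,0,0,0,1],[5.3,45,-0.7,0,0,0,1],[5.9,50,-0.7,0,0,0,1],[5.9,50,-0.7,0,0,0,1],[5.9,50,-0.7,0,0,0,1]]]'

```text
t: 5.8
tool_pos: [0.5477, -0.0747, 0.005]
tool_rot: [0.0, 0.747, 0.665, 0.001]
contact_force: [-0.1, 0.9, 5.3]
grip_width: 0.0386
grip_force: 62.6
```

```bash
python3 - <<'E'
from h import *
w=take('wrist','w3'); a=take('scene','scene2'); t=take('top','top2')
cv2.imwrite('pics/m2.png',np.hstack([cv2.resize(w['pixels'],(400,300)),cv2.resize(a['pixels'][170:320,230:430],(400,300),interpolation=cv2.INTER_CUBIC)]))
E
```

```text
(no output)
```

View pics/m2.png

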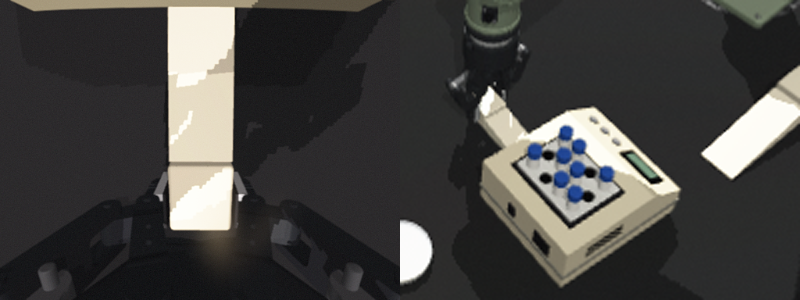

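The wrist view shows the tip under the heater's lower edge (full-res row ~12), centred along it. I'll measure that edge directly to get the tip depth and squareness.

```bash
cat > edge.py <<'E'
from h import *
import sys
s=load(sys.argv[1]); g=s['pixels'].astype(int)
hue=(g.max(2)>70)
pts=[]
for c in list(range(40,205,5))+list(range(310,475,5)):
    col=hue[:60,c]; r=np.where(col)[0]
    if len(r): pts.append((c,r.max()+.5))
pts=np.array(pts); print(pts[::6].tolist())
q=onplane(s,pts,.008)*1000
vx,vy,x,y=cv2.fitLine(q[:,:2].astype(np.float32),cv2.DIST_HUBER,0,.01,.01).ravel()
if vx<0: vx,vy=-vx,-vy
print('edge dir deg',np.degrees(np.arctan2(vy,vx)),'y at x=560:',y+(560-x)*vy/vx)
row=hue[int(pts[:,1].min())-2]; c=np.where(row)[0]; print('cols on row',c.min(),c.max())
E
python3 edge.py w3
```

```text
[[40.0, 13.5], [70.0, 12.5], [100.0, 11.5], [130.0, 10.5], [160.0, 9.5], [190.0, 9.5], [325.0, 9.5], [355.0, 9.5], [385.0, 10.5], [415.0, 12.5], [445.0, 13.5]]
edge dir deg -6.6045146 y at x=560: 39.094143
cols on row 25 474
```

Call:
drive_tool --moves '[[[0.2,2,0.3,0,0,0,1],[0.5,4,0.3,0,0,0,1],[0.7,6,0.3,0,0,0,1],[0.8,7,0.3,0,0,0,1],[0.9,8,0.3,0,0,0,1],[1.1,9,0.3,0,0,0,1],[1.2,10,0.3,0,0,0,1],[1.3,11,0.3,0,0,0,1],[1.4,12,0.3,0,0,0,1],[1.5,13,0.3,0,0,0,1],[1.6,14,0.3,0,0,0,1],[1.6,14,0.3,0,0,0,1],[1.6,14,0.3,0,0,0,1]]]'

```text
t: 7.25
tool_pos: [0.5487, -0.0631, 0.0049]
tool_rot: [0.001, 0.747, 0.665, -0.001]
contact_force: [-0.8, -7.4, 4.9]
grip_width: 0.0389
grip_force: 62.4
```

```bash
python3 - <<'E'
from h import *
s=ctrl.state(); print(s['tool_pos'],s['contact_force'])
take('wrist','w4');take('top','top3')
E
python3 edge.py w4
```

```text
[ 0.5487298  -0.0630875   0.00493171] [-0.82960884 -7.44758713  4.87700357]
[[40.0, 37.5], [70.0, 38.5], [100.0, 37.5], [130.0, 36.5], [160.0, 36.5], [190.0, 35.5], [325.0, 35.5], [355.0, 35.5], [385.0, 36.5], [415.0, 37.5], [445.0, 38.5]]
edge dir deg -6.592837 y at x=560: 39.335712
cols on row 24 477
```

Call:
drive_tool --moves '[[[0.1,1,0,0,0,0,1],[0.2,2,0,0,0,0,1],[0.4,3,0,0,0,0,1],[0.5,4,0,0,0,0,1],[0.6,5,0,0,0,0,1],[0.7,6,0,0,0,0,1],[0.8,7,0,0,0,0,1],[0.9,8,0,0,0,0,1],[1.1,9,0,0,0,0,1],[1.2,10,0,0,0,0,1],[1.3,11,0,0,0,0,1],[1.4,12,0,0,0,0,1],[1.5,13,0,0,0,0,1],[1.6,14,0,0,0,0,1],[1.8,15,0,0,0,0,1],[1.8,15,0,0,0,0,1],[1.8,15,0,0,0,0,1]]]'

```text
t: 9.05
tool_pos: [0.5505, -0.0481, 0.0049]
tool_rot: [0.001, 0.747, 0.665, -0.001]
contact_force: [-1.2, -8.1, 3.6]
grip_width: 0.039
grip_force: 62.4
```

```bash
cat > lift.py <<'E'
from h import *
import sys
s=ctrl.state(); print(s['t'],s['tool_pos'],s['tool_rot'],s['contact_force'])
tag=sys.argv[1]; take('wrist','w'+tag);t=take('top','top'+tag); take('scene','sc'+tag)
def slope(sc):
    V,U=np.mgrid[130:235,95:190]; p=np.c_[U.ravel(),V.ravel()]; Q=bydepth(sc,p)*1000
    u=(Q[:,:2]-[570,124.4])@np.array([.117,.993]); v=(Q[:,:2]-[570,124.4])@np.array([.993,-.117])
    k=(abs(Q[:,2]-88)<8)&((abs(u)>52)|(v>72))&(abs(u)<82)&(v<96)&(v>-60)
    A=np.c_[u,v,np.ones(len(u))]
    for _ in range(3):
        c=np.linalg.lstsq(A[k],Q[k,2],rcond=None)[0]; k&=abs(A@c-Q[:,2])<3
    return c,k.sum()
for n in ('top0','top2','top'+tag):
    c,k=slope(load(n)); print(n,'slope y',c[0],'x',c[1],'z',c[2],k)
def back(sc,box=(95,130,190,235)):
    V,U=np.mgrid[box[1]:box[3],box[0]:box[2]]; p=np.c_[U.ravel(),V.ravel()]; Q=bydepth(sc,p)
    return p,Q
E
python3 lift.py 5; python3 edge.py w5
```

```text
9.05 [ 0.55048626 -0.04814557  0.00494058] [ 0.00086006  0.74683412  0.66500927 -0.00084887] [-1.18042111 -8.1037851   3.61420729]
top0 slope y -0.0025787280250255465 x 0.0025142912426137087 z 87.8218637701979 1424
top2 slope y -0.005331790283446471 x -0.0013841771458604768 z 88.19528643066153 1098
top5 slope y -0.017562350608406375 x 0.006191969039522682 z 88.98965223256972 886
[[40.0, 59.5], [70.0, 59.5], [100.0, 59.5], [130.0, 59.5], [160.0, 59.5], [190.0, 59.5], [325.0, 59.5], [355.0, 59.5], [385.0, 59.5], [415.0, 59.5], [445.0, 59.5]]
edge dir deg -6.5455904 y at x=560: 44.180912
cols on row 0 511
```

```bash
sed -i 's/:60,c/:130,c/; s/\.008)\*1000/float(sys.argv[2]))*1000/' edge.py; python3 edge.py w5 .0115
python3 - <<'E'
from h import *
s=load('w5');g=s['pixels']
cv2.imwrite('pics/m3.png',np.hstack([cv2.resize(g[20:150,:],(800,204),interpolation=cv2.INTER_CUBIC)]))
# depth of right wall & wedge in wrist view
w=(g.min(2)>0)
for c in (60,150,360,450):
    for r in (30,50,60,64,70): print((c,r),np.round(bydepth(s,[(c,r)])[0]*1000,1),end=' ')
    print()
for n in('top2','top5'):
    t=load(n); V,U=np.mgrid[130:235,95:190]; p=np.c_[U.ravel(),V.ravel()]; Q=bydepth(t,p)*1000
    q=(Q[:,:2]-[570,124.4])@np.array([[.993,.117],[-.117,.993]])
    k=(Q[:,2]>83)&(Q[:,2]<96)
    for lo,hi in((-82,-60),(-60,-55),(55,60),(60,82)):
        j=k&(q[:,1]>lo)&(q[:,1]<hi)&(abs(q[:,0])<55)
        print(n,lo,np.median(Q[j,2]).round(2),np.mean(Q[j,2]).round(2),j.sum(),end=' | ')
    print()
E
```

```text
[[40.0, 69.5], [70.0, 70.5], [100.0, 69.5], [130.0, 69.5], [160.0, 68.5], [190.0, 68.5], [325.0, 68.5], [355.0, 68.5], [385.0, 69.5], [415.0, 69.5], [445.0, 71.5]]
edge dir deg -6.624691 y at x=560: 39.123516
cols on row 0 509
(60, 30) [505.2  47.7  66. ] (60, 50) [491.9  48.1  48. ] (60, 60) [483.8  47.9  37.2] (60, 64) [475.3  49.6  25.2] (60, 70) [557.4  17.7 147.1] 
(150, 30) [530.6  44.2  65.2] (150, 50) [522.3  44.6  44.1] (150, 60) [518.6  43.3  35.4] (150, 64) [512.3  45.6  18. ] (150, 70) [505.   46.9  -1. ] 
(360, 30) [588.7  37.3  65.7] (360, 50) [596.5  35.8  45. ] (360, 60) [599.6  33.7  36.5] (360, 64) [605.9  34.5  19.8] (360, 70) [557.4  17.7 147.1] 
(450, 30) [609.2  33.5  73.4] (450, 50) [625.8  32.1  50.1] (450, 60) [633.4  30.1  39.5] (450, 64) [635.5  28.9  36.7] (450, 70) [653.2  28.7  11.7] 
top2 -82 88.06 88.18 65 | top2 -60 90.9 90.54 51 | top2 55 89.78 89.39 53 | top2 60 87.78 87.76 352 | 
top5 -82 89.97 90.07 60 | top5 -60 nan nan 0 | top5 55 89.2 89.42 49 | top5 60 87.71 87.79 333 |
  return _methods._mean(a, axis=axis, dtype=dtype,
  ret = ret.dtype.type(ret / rcount)
```

View pics/m3.png

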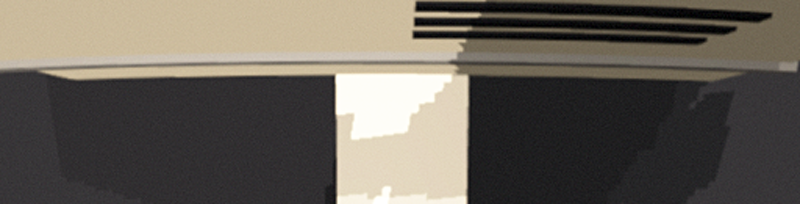

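```bash
python3 - <<'E'
from h import *
e=np.array([560,39.1]);Y=np.array([.117,.993])
for n,ze in(('w3',.008),('w4',.009),('w5',.011)):
    s=load(n);g=s['pixels'].min(2).astype(int)
    pr=g[:,235:280].mean(1); d=np.gradient(pr); r=np.arange(230,310); 
    # boundary heel/ramp : dark line
    b=r[np.argmin(pr[230:310])]
    B=((onplane(s,[(257,b)],.023)[0,:2]*1000)-e)@Y
    end=np.where(g[:,257]>110)[0]; end=end[end<420]
    V,U=np.mgrid[200:400,240:275]; px=np.c_[U.ravel(),V.ravel()]; q=bydepth(s,px)*1000
    k=abs(q[:,2]-32)<3; uu=(q[k,:2]-e)@Y
    tp=(np.array(ctrl.state()['tool_pos'])[:2]*1000-e)@Y
    print(n,'row',b,'u_bound',B.round(1),'tip',(B+115).round(1),'contact h',23+B*.174,'heel u range',np.percentile(uu,[1,99]).round(1),'z',np.median(q[k,2]).round(2))
E
```

```text
Traceback (most recent call last):
  File "h.py", line 17, in bydepth
    o,d=rays(s,px); zz=np.array([s['z_map'][int(v),int(u)] for u,v in px]); return o+d*zz[:,None]
                                 ~~~~~~~~~~^^^^^^^^^^^^^^^
IndexError: index 384 is out of bounds for axis 0 with size 384
```

```bash
python3 - <<'E'
from h import *
e=np.array([560,39.1]);Y=np.array([.117,.993])
for n in('w2','w3','w4','w5'):
    s=load(n);g=s['pixels'].min(2).astype(int)
    pr=g[:,235:280].mean(1); r=np.arange(185,235); b=r[np.argmin(pr[r])]
    B=((onplane(s,[(257,b)],.023+(.006 if n=='w2' else 0))[0,:2]*1000)-e)@Y
    V,U=np.mgrid[20:300,240:275]; px=np.c_[U.ravel(),V.ravel()]; q=bydepth(s,px)*1000
    u=(q[:,:2]-e)@Y; k=(u>B+5)&(u<-12)&(q[:,2]<40)
    c=np.polyfit(u[k],q[k,2],1); h=(u<B-5)&(u>B-40)
    print(n,'row',b,'u_b',B.round(1),'tip',(B+115).round(1),'contact h',(23+B*.174).round(2),'fit slope',c[0].round(4),'h at edge',c[1].round(2),'heel z',np.median(q[h,2]).round(2))
E
```

```text
w2 row 209 u_b -144.6 tip -29.6 contact h -2.17 fit slope -0.1719 h at edge 4.13 heel z 37.76
w3 row 208 u_b -92.8 tip 22.2 contact h 6.85 fit slope -0.172 h at edge 6.84 heel z 31.67
w4 row 209 u_b -81.6 tip 33.4 contact h 8.8 fit slope -0.1736 h at edge 8.71 heel z 31.66
w5 row 210 u_b -67.1 tip 47.9 contact h 11.33 fit slope -0.1713 h at edge 11.43 heel z 31.68
```

Call:
drive_tool --moves '[[[0.1,1,0,0,0,0,1],[0.2,2,0,0,0,0,1],[0.3,3,0,0,0,0,1],[0.3,3,0,0,0,0,1],[0.3,3,0,0,0,0,1],[0.3,3,0,0,0,0,1],[0.3,3,0,0,0,0,1]]]'

```text
t: 9.9
tool_pos: [0.5509, -0.0451, 0.0049]
tool_rot: [0.001, 0.747, 0.665, -0.001]
contact_force: [-2.1, -8.0, 3.7]
grip_width: 0.0387
grip_force: 62.4
```

```bash
python3 lift.py 6; python3 edge.py w6 .0118
python3 - <<'E'
from h import *
for n in('top0','top2','top5','top6'):
    t=load(n); V,U=np.mgrid[130:235,95:190]; p=np.c_[U.ravel(),V.ravel()]; Q=bydepth(t,p)*1000
    q=(Q[:,:2]-[570,124.4])@np.array([[.993,.117],[-.117,.993]])
    k=(Q[:,2]>83)&(Q[:,2]<96)&(q[:,0]>-55)&(q[:,0]<95)
    print(n,[(np.median(Q[j,2]).round(2),j.sum()) for j in [k&(q[:,1]>a)&(q[:,1]<b) for a,b in((-82,-62),(62,82))]])
for a in('scene0','sc5','sc6'):
    t=load(a); V,U=np.mgrid[215:315,260:380]; p=np.c_[U.ravel(),V.ravel()]; Q=bydepth(t,p)*1000
    q=(Q[:,:2]-[570,124.4])@np.array([[.993,.117],[-.117,.993]])
    k=(Q[:,2]>83)&(Q[:,2]<96)&(q[:,0]>-55)&(q[:,0]<95)
    print(a,[(np.median(Q[j,2]).round(2),j.sum()) for j in [k&(q[:,1]>x)&(q[:,1]<b) for x,b in((-82,-62),(62,82))]])
    j=(Q[:,2]>15)&(Q[:,2]<75)&(q[:,1]>75); j2=(Q[:,2]>15)&(Q[:,2]<75)&(q[:,0]>90)&(abs(q[:,1])<80)
    print(' left wall',np.median(q[j,1]).round(2),'back wall',np.median(q[j2,0]).round(2))
s=load('sc6')['pixels']; cv2.imwrite('pics/m4.png',cv2.resize(s[120:340,200:480],(764,600),interpolation=cv2.INTER_CUBIC))
E
```

```text
9.9 [ 0.55085356 -0.0451046   0.00494977] [ 0.00089796  0.74683657  0.66500657 -0.00077648] [-2.104315   -8.0092426   3.71607473]
top0 slope y -0.0025787280250255465 x 0.0025142912426137087 z 87.8218637701979 1424
top2 slope y -0.005331790283446471 x -0.0013841771458604768 z 88.19528643066153 1098
top6 slope y -0.019492007608278013 x 0.007167393675374889 z 89.0255339568213 899
[[40.0, 75.5], [70.0, 76.5], [100.0, 75.5], [130.0, 75.5], [160.0, 75.5], [190.0, 74.5], [325.0, 74.5], [355.0, 74.5], [385.0, 75.5], [415.0, 76.5], [445.0, 77.5]]
edge dir deg -6.6599936 y at x=560: 39.274235
cols on row 0 510
top0 [(np.float64(87.93), np.int64(457)), (np.float64(87.72), np.int64(447))]
top2 [(np.float64(88.25), np.int64(166)), (np.float64(87.75), np.int64(435))]
top5 [(np.float64(90.31), np.int64(69)), (np.float64(87.71), np.int64(423))]
top6 [(np.float64(90.62), np.int64(93)), (np.float64(87.79), np.int64(419))]
scene0 [(np.float64(87.8), np.int64(296)), (np.float64(87.56), np.int64(400))]
 left wall 84.14 back wall 97.45
sc5 [(np.float64(91.09), np.int64(314)), (np.float64(87.46), np.int64(399))]
 left wall 85.12 back wall 97.43
sc6 [(np.float64(91.63), np.int64(315)), (np.float64(87.45), np.int64(403))]
 left wall 85.36 back wall 97.45
```

View pics/m4.png

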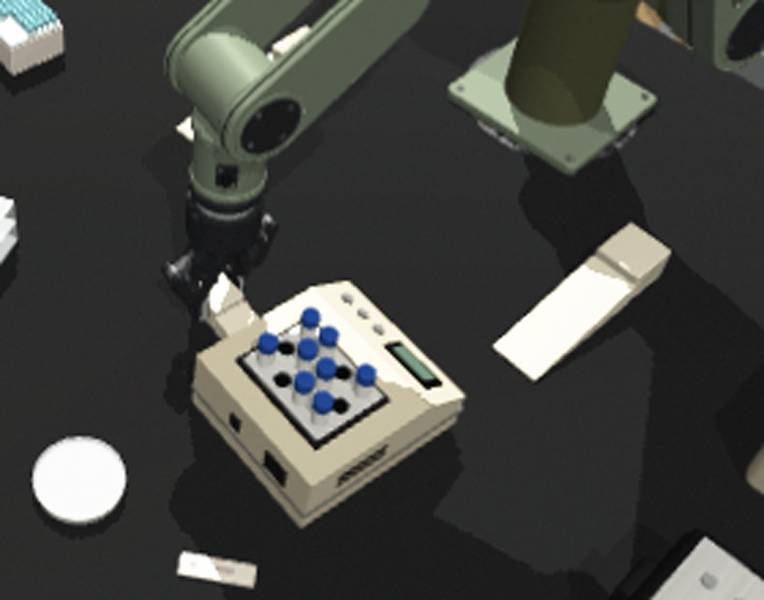

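The wedge is flat under the middle of the right side and still gripped, and the heater rests on it. The scene view puts the lift at about 3.5 mm. The walls haven't moved beyond the tilt, so I'm handing the job in.

```bash
python3 -c "
from station import workorder; print(workorder.sign_off())"
```

```text
the job is handed in; nothing more can be done
None
```

I pushed the smallest wedge flat and square under the middle of the heater's right side and handed the job in: both right-hand feet are about 3.5 mm clear by the camera depth readings (individual estimates about 2.5 to 4 mm), the heater has tilted but not slid, and the wedge is still gripped and held in place.

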